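# Make up two sample kits at the evaporator bench

### The job

Make up the two sample kits in the steel trays, one thing to a bay, each standing upright on the floor of its bay: in the long three-bay tray the tall brown bottle in the middle bay, with the conical flask and the aluminium vial block in the two end bays, either way round; in the short two-bay tray the short brown bottle and the beaker, either way round. Set each thing down without dropping it, and leave the tape roll, the rubber stopper and the boss head where they are.

Things in the scene. Friction and masses are not known exactly. Their poses are not given: they have to be found in the camera images.
- long_tray: The long tray, 274 mm long, with three equal bays in a row: low steel tray, 14 mm high, 100 mm wide, fixed to the bench; floor and walls 4 mm thick, the dividing walls reach up to 12.5 mm. Origin: centre of the underside; its x axis runs along the row of bays, z up. Bay centres at x = -90, 0 and +90 mm; each bay is 86 mm along x and 92 mm along y inside, its floor 4 mm above the origin.
- short_tray: The short tray, 184 mm long, with two equal bays: low steel tray, 14 mm high, 100 mm wide, fixed to the bench; floor and walls 4 mm thick, the dividing walls reach up to 12.5 mm. Origin: centre of the underside; its x axis runs along the row of bays, z up. Bay centres at x = -45 and +45 mm; each bay is 86 mm along x and 92 mm along y inside, its floor 4 mm above the origin.
- tall_bottle: The taller, slimmer of two brown glass bottles with white screw caps and paper labels: 40 mm in diameter up to 76 mm, then a cap 30 mm in diameter, 100 mm high in all, 85 to 170 g. Stands upright. Origin: centre of its underside, z up along its axis.
- short_bottle: The shorter, wider brown glass bottle: 48 mm in diameter up to 43 mm, then a white cap 38 mm in diameter, 66 mm high in all, 75 to 155 g. Stands upright. Origin: centre of its underside, z up along its axis.
- flask: Conical (Erlenmeyer) clear glass flask: base 58 mm in diameter, narrowing evenly from 6 mm up to 58 mm high, then a straight neck 25 mm in diameter up to 100 mm, with a thin lip 29 mm in diameter (look only) at the top and a dark mouth disc; 60 to 125 g. Take it by the neck. Stands upright. Origin: centre of its underside, z up along its axis.
- beaker: Clear glass beaker, straight-sided, open at the top: 44 mm outside diameter, wall 2.5 mm, 60 mm high, 40 to 85 g. Stands upright. Origin: centre of its underside, z up along its axis.
- vial_block: Aluminium vial block with six dark round holes marked in its top: 50 mm along its x, 36 mm along its y, 50 mm high, 150 to 310 g. Stands upright. Origin: centre of its underside, z up.
- tape_roll: Bystander, stays: roll of clear tape lying flat, 68 mm in diameter with a 44 mm hole, 24 mm high, loose. Origin: centre of its underside.
- stopper: Bystander, stays: dark rubber stopper, 36 mm in diameter at the foot and 48 mm at the top, 35 mm high, loose. Origin: centre of its underside.
- boss_head: Bystander, stays: small steel boss head, a 30 mm block 32 mm high with a screw and wing along its x axis out to 40 mm from the centre, loose. Origin: centre of the block's underside.
Things that resemble listed ones, but are neither listed nor needed, are in the scene too. What is shaped like the beaker but red is not meant.

How it is judged:
By the outcome, as a careful person would: the job done as asked, in the order asked, and still so for the second after the job is handed in, with the robot touching nothing.
It also fails if it takes over 128 s, if anything falls off the work surface, if the arm or the gripper's body presses on something with over 40 N, if the wrist force passes 120 N, or if a joint passes its speed limit or range.

### The arm

A 6-joint arm with a two-finger parallel gripper is mounted at the origin on the work surface. World frame = base frame: x ahead of the robot, y to its left, z up, the work surface at z = 0. Lengths are in m, angles in rad, forces in N, time in s.
With the tool pointing down it reaches from about 0.375 to 0.9 m from the base axis. Payload 3.1 kg.
Tool frame: the origin (TCP) lies at the very end of the fingers, on their centre line; the grasp point (between the pads) lies 19 mm behind it; z points along the fingers, y is the line along which they close (so a half turn about z gives the same grasp; the last joint's range is limited). The gripper opens to 85 mm and grips with 20 to 120 N. Pads are 22 mm wide; open, the fingers measure 114 mm over their backs; the gripper's body (76 mm by 85 mm) begins 54 mm behind the grasp point. The pads swing forward as they close: fully open they stand 13 mm farther back than shut.
Start: joints at [-1.284, 0.527, 1.433, -0, 1.181, -0.178], TCP at [0.281, -0.558, 0.231] pointing down, gripper open.
Joint ranges: [-3.08, 3.08], [-0.75, 2.2], [0.22, 2.44], [-1.43, 4.57], [0, 2.65], [-2.85, 2.85]. Speed limits (rad/s): [2.79, 2.79, 3.14, 3.14, 3.14, 3.14].

### API

Orientations are given as a rotation vector (axis times angle).
In Python, from cell import arm, imaging gives the robot as it stands.
- The arm moves only by the tool apply_moves, never from a script. Its argument "motion" is a list of rows, each a list of 5 numbers: the closure in counts, from 0 (fully open) to 255 (shut), then the shift along the tool's x, y, z in m, then the turn about the tool's z in rad. A call has 1 to 5 rows; each row shifts and turns the commanded pose from where the row before left it, along the tool's axes as they then stand; what a row does not reach is not made up. A row lasts 1/12 s, in which the tool goes at most 41.7 mm and 7.16 degrees, less where a joint would pass 70% of its speed; a pose out of reach is approached as far as the arm can. A call is refused whole if a number of a shift passes 0.0417 or a number of a turn 0.125, either way. A call with a gripper value outside its range is refused whole. The fingers move at their own pace and stop on an object; "grip_force" is the grip in N (left out, the last holds). Time passes only in rows, so rows that do not move let the fingers close. It gives the time, the measured TCP pose, the force, the opening and the grip force at its end, in the units of the state.
- arm.observe(): the state, without advancing time (a new reading comes with each control period).
- imaging.snapshot(name): name is "scene" or "top" or "wrist"; returns (picture, depth): 400x640x3 uint8, red, green, blue; 400x640 float32, m along the optical axis (not along the pixel's ray), 0 where there is no reading.
- imaging.calibration(name): a dict with "intrinsics" (3x3 intrinsics, pixels), "position" and "attitude" of the camera in the world; the wrist camera has in their place "tool_from_camera" (4x4, takes a point from camera to tool coordinates, whose origin is the TCP and whose axes are the flange's). Camera axes: x right, y up, looking along -z (the intrinsics and any distortion apply to the point x, -y, -z); pixel columns grow to the right and rows downward; lengths in m; the calibration is good to about 2 mm. A picture is of the moment at which its call begins: read the wrist's pose just before it. calibration takes no time and is no camera call.
- arm.hand_in(): hands the job in; it is judged then, once.
The state is a dict: "clock": time; "qpos": joint angles; "dq": joint speeds; "joint_torque": joint torques, N m; "tool_pos": TCP position; "orientation": TCP orientation; "wrist_force": force on the tool from outside, world axes, zero at the start; "moment": the same for the moment, N m; "finger_gap": finger opening in m; "finger_force": force on a finger pad.
Only numpy, scipy, OpenCV 4.12 (cv2) and the standard library are available. Lean on these libraries where they do the work, as an engineer would, in place of code of your own. Each camera call takes 0.05 s, during which the arm holds its last target. There are 200 camera calls.

## Working session

There is one attempt and no reset: what is moved stays moved. The work goes in short steps, Python scripts to look and compute and a tool call to move; the robot and the scene stay as the last step left them, time stands still between calls to the robot, and variables do not carry over. Pictures are saved under pics/ and viewed, at most 14 in all, crops included, and the job is handed in when it is done.

Besides the shell and the picture viewer there is one more tool, called after "Call:" in YAML: its name, and indented under it one key for each argument. apply_moves: Moves the arm, as the interface text tells. Its arguments: {"type":"object","properties":{"motion":{"type":"array"},"grip_force":{"type":"number"}},"required":["motion"]}

```bash
ls; mkdir -p pics
python3 - <<'E'
from cell import arm, imaging
import cv2,numpy as np
np.set_printoptions(precision=4,suppress=True)
print(arm.observe())
for n in("scene","top"):
    p,d=imaging.snapshot(n); c=imaging.calibration(n); print(n,c)
    np.savez(f"pics/{n}.npz",p=p,d=d)
    cv2.imwrite(f"pics/{n}.png",p[:,:,::-1])
print(imaging.calibration("wrist"))
E
```

```text
pics
{'clock': 0.0, 'qpos': array([-1.2835,  0.5285,  1.4339,  0.    ,  1.1814, -0.1785]), 'dq': array([ 0.0001,  0.0008,  0.0006,  0.0002, -0.0011, -0.0005]), 'joint_torque': array([  0.0001, -44.2354, -17.8023,  -0.    ,   0.0085,  -0.    ]), 'tool_pos': array([ 0.2805, -0.5577,  0.2303]), 'orientation': array([-3.0546, -0.7247,  0.0002]), 'wrist_force': array([ 0.2081,  0.4368, -0.6557]), 'moment': array([-0.0293, -0.0207,  0.0269]), 'finger_force': 0.0, 'finger_gap': 0.08528263970263789}
scene {'intrinsics': array([[408.3506,   0.    , 314.1579],
       [  0.    , 408.3506, 196.7212],
       [  0.    ,   0.    ,   1.    ]]), 'position': array([1.0242, 0.1824, 0.811 ]), 'attitude': array([0.4067, 0.5814, 1.8365])}
top {'intrinsics': array([[433.264 ,   0.    , 328.2633],
       [  0.    , 433.264 , 207.5658],
       [  0.    ,   0.    ,   1.    ]]), 'position': array([ 0.3835, -0.0077,  1.0358]), 'attitude': array([ 0.0907, -0.0966, -1.556 ])}
{'intrinsics': array([[300.1564,   0.    , 316.6064],
       [  0.    , 300.1564, 195.6178],
       [  0.    ,   0.    ,   1.    ]]), 'tool_from_camera': array([[ 0.    ,  0.9443,  0.3291,  0.085 ],
       [ 1.    , -0.0001,  0.0003,  0.0002],
       [ 0.0003,  0.3291, -0.9443, -0.1429],
       [ 0.    ,  0.    ,  0.    ,  1.    ]])}
```

View pics/scene.png

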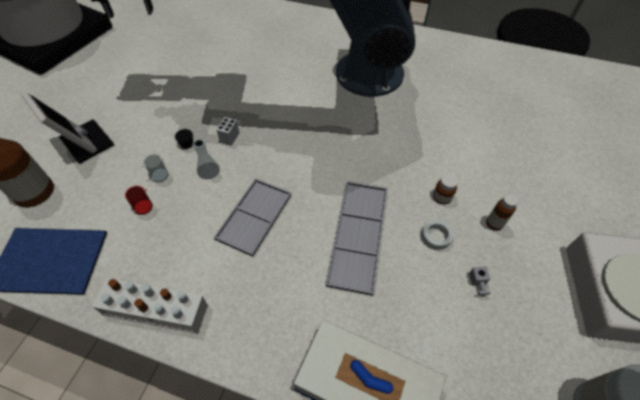

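View pics/top.png

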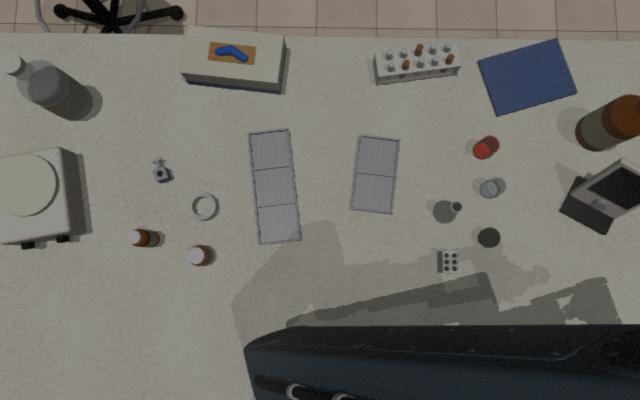

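The scene view shows flask (206,165), clear beaker (156,168), red beaker (139,200), stopper (184,138), vial block (228,130), short bottle (445,190), tall bottle (502,213), tape (437,235) and boss head (481,280). The trays are at (253,217) and (357,238).
In the top view the tall bottle is at (145,238), short bottle (199,256), flask (447,211), beaker (488,188), block (450,261), long tray (274,186) and short tray (376,175).

Candidates: two beaker shapes, top (488,188) clear and (486,148) red; the clear one is meant. There are also two brown bottles, top (145,238) slim and (199,256) wide; the big ones at the bench edge are far too large. I'll confirm these in one crop.

```bash
cat > h.py <<'E'
import numpy as np,cv2
from cell import arm,imaging
from scipy.spatial.transform import Rotation as R
np.set_printoptions(precision=4,suppress=True)
def cam(n,st=None):
    c=imaging.calibration(n);K=c["intrinsics"]
    if n=="wrist":
        T=c["tool_from_camera"];Q=R.from_rotvec(st["orientation"]).as_matrix()
        return K,Q@T[:3,:3],Q@T[:3,3]+st["tool_pos"]
    return K,R.from_rotvec(c["attitude"]).as_matrix(),c["position"]
def dirs(K,M,u,v):
    u,v=np.asarray(u,float),np.asarray(v,float)
    return np.stack([(u-K[0,2])/K[0,0],-(v-K[1,2])/K[1,1],-np.ones_like(u)],-1)@M.T
def onplane(C,u,v,z):
    K,M,p=C;d=dirs(K,M,u,v);return p+d*((z-p[2])/d[...,2])[...,None]
def cloud(C,d):
    K,M,p=C;v,u=np.mgrid[:d.shape[0],:d.shape[1]];return p+dirs(K,M,u,v)*d[...,None]
def yaw(st):  # heading of tool x and of the closing line y, deg
    Q=R.from_rotvec(st["orientation"]).as_matrix();return np.degrees([np.arctan2(Q[1,0],Q[0,0]),np.arctan2(Q[1,1],Q[0,1])])
E
python3 - <<'E'
from h import *
rois={"tall":(125,225,165,252),"short":(183,240,215,270),"flask":(428,195,468,226),"beaker":(475,177,502,202),"block":(434,246,464,276),"red":(470,132,504,162),"stop":(474,224,504,252),"tape":(188,190,220,222),"boss":(148,152,174,186)}
z=np.load("pics/top.npz");C=cam("top");W=cloud(C,z["d"]);p=z["p"]
for k,(a,b,c,d) in rois.items():
    w=W[b:d,a:c].reshape(-1,3);w=w[z["d"][b:d,a:c].ravel()>0];m=w[w[:,2]>.012]
    zz=np.percentile(m[:,2],95) if len(m) else 0; t=m[m[:,2]>zz-.006]
    print(k,len(m),"ztop",zz,"top c",(t.min(0)+t.max(0))[:2]/2,t.mean(0)[:2],"ext",np.ptp(t,axis=0)[:2])
g=W[:,:,2]
print("bench z",np.median(g[180:200,310:340]))
# trays: bluish grey
hsv=cv2.cvtColor(p,cv2.COLOR_RGB2HSV)
for n,(a,b,c,d) in {"long":(238,118,312,255),"shortt":(340,125,410,225)}.items():
    q=p[b:d,a:c].astype(int);m=((q[...,2]-q[...,0])>-3).astype(np.uint8)
    m=cv2.morphologyEx(m,cv2.MORPH_CLOSE,np.ones((5,5)));cs,_=cv2.findContours(m,0,2);cc=max(cs,key=cv2.contourArea)
    r=cv2.minAreaRect(cc);bx=cv2.boxPoints(r)+[a,b]
    P=onplane(C,bx[:,0],bx[:,1],.012);ctr=P.mean(0);e=P[1]-P[0];f=P[2]-P[1];L=e if np.linalg.norm(e)>np.linalg.norm(f) else f
    print(n,bx.round(1).tolist(),ctr,np.linalg.norm(e),np.linalg.norm(f),"yaw",np.degrees(np.arctan2(L[1],L[0])))
s=np.load("pics/scene.npz")["p"]
A=cv2.resize(s[120:220,110:260],None,fx=2.6,fy=2.6,interpolation=2);B=cv2.resize(s[165:305,410:560],(390,364));A=cv2.resize(A,(390,260))
cv2.imwrite("pics/crop.png",np.vstack([A,B])[:600,:,::-1])
E
```

```text
tall 475 ztop 0.10145263733266505 top c [0.4277 0.4084] [0.4273 0.408 ] ext [0.0281 0.0304]
short 425 ztop 0.06826172795772757 top c [0.39   0.2828] [0.3896 0.2827] ext [0.0355 0.0363]
flask 495 ztop 0.10439475107581235 top c [ 0.5017 -0.2893] [ 0.5018 -0.289 ] ext [0.0286 0.0286]
beaker 287 ztop 0.06155106739754091 top c [ 0.5559 -0.3902] [ 0.5561 -0.3857] ext [0.0413 0.0327]
block 444 ztop 0.053252855630866576 top c [ 0.3827 -0.2875] [ 0.3826 -0.2874] ext [0.0475 0.0369]
red 365 ztop 0.06131483888393199 top c [ 0.6535 -0.382 ] [ 0.6531 -0.3831] ext [0.0436 0.0442]
stop 347 ztop 0.038255812541348085 top c [ 0.44   -0.3855] [ 0.44   -0.3853] ext [0.0462 0.0471]
tape 425 ztop 0.02739702747608712 top c [0.5061 0.2867] [0.5063 0.2874] ext [0.0645 0.0668]
boss 264 ztop 0.03442990024108539 top c [0.5801 0.3859] [0.5798 0.3857] ext [0.0362 0.0346]
bench z 0.00039600676001627644
long [[247.2, 132.2], [288.9, 128.0], [300.4, 240.1], [258.7, 244.4]] [0.5584 0.1204 0.012 ] 0.10191296335007245 0.2739678531526236 yaw -172.9845777933437
shortt [[350.2, 208.9], [358.6, 134.0], [399.6, 138.5], [391.3, 213.5]] [ 0.5908 -0.122   0.012 ] 0.18466585865199733 0.10024405112649808 yaw -5.923721356982926
```

View pics/crop.png

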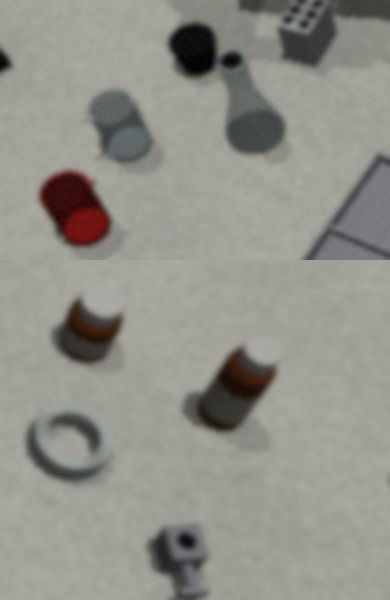

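The crop confirms it. The clear beaker is at crop (120,125) and the red one beside it is not wanted. The flask is at (250,100), block (310,25), short bottle (90,320) and tall bottle (240,385).

Plan: tool heading 0, so tool x = world x, tool y = −world y and tool z = down, which makes the fingers close across the bays. The block comes first.

Call:
apply_moves:
  motion:
    - [0,0,0,0,0.1165]
    - [0,0,0,0,0.1165]
    - [0,0,0,0,0.1165]
    - [0,0,0,0,0.1165]
    - [0,0,0,0,0]
  grip_force: 40

```text
clock: 0.52
tool_pos: [0.2806, -0.558, 0.2307]
orientation: [-3.14, 0.003, 0.001]
wrist_force: [0.8, 0.4, -0.4]
finger_gap: 0.0852
finger_force: 0.0
```

Call:
apply_moves:
  motion:
    - [0,0.014,-0.037,0,0]
    - [0,0.014,-0.037,0,0]
    - [0,0.014,-0.037,0,0]
    - [0,0.014,-0.037,0,0]
    - [0,0.014,-0.037,0,0]

```text
clock: 0.93
tool_pos: [0.3509, -0.3715, 0.2311]
orientation: [-3.141, -0.004, 0.0]
wrist_force: [0.7, -0.2, 0.0]
finger_gap: 0.0852
finger_force: 0.0
```

Call:
apply_moves:
  motion:
    - [0,0.011,-0.028,0,0]
    - [0,0.011,-0.028,0,0]
    - [0,0.01,-0.028,0,0]
    - [0,0,0,0.04,0]
    - [0,0,0,0,0]

```text
clock: 1.35
tool_pos: [0.3808, -0.285, 0.1871]
orientation: [-3.133, -0.009, 0.011]
wrist_force: [-0.5, 0.3, 0.2]
finger_gap: 0.0852
finger_force: 0.0
```

Run:
```python
from h import *
st=arm.observe();p,d=imaging.snapshot("wrist");C=cam("wrist",st);W=cloud(C,d)
cv2.imwrite("pics/w1.png",p[:,:,::-1]);print(st["tool_pos"],yaw(st))
def top(c,r,zlo,zhi):
    m=(d>0)&(np.hypot(W[...,0]-c[0],W[...,1]-c[1])<r)&(W[...,2]>zlo)&(W[...,2]<zhi);t=W[m]
    if len(t)>9: print(c,len(t),(t.min(0)+t.max(0))[:2]/2,np.ptp(t,axis=0)); print(cv2.minAreaRect((t[:,:2]*1000).astype(np.float32)))
top((.3827,-.2875),.045,.045,.06)
top((.556,-.388),.035,.054,.066)
top((.502,-.289),.03,.095,.11)
```

```text
[ 0.3808 -0.285   0.1871] [  0.315  -89.6883]
(0.3827, -0.2875) 1851 [ 0.3817 -0.2874] [0.05  0.036 0.008]
((381.6581726074219, -287.4376220703125), (35.97581481933594, 49.99676513671875), 89.88201904296875)
(0.502, -0.289) 1624 [ 0.5008 -0.2894] [0.029  0.0284 0.0064]
((500.7747497558594, -289.3802490234375), (28.95240020751953, 28.40222930908203), 0.31460902094841003)
```

View pics/w1.png

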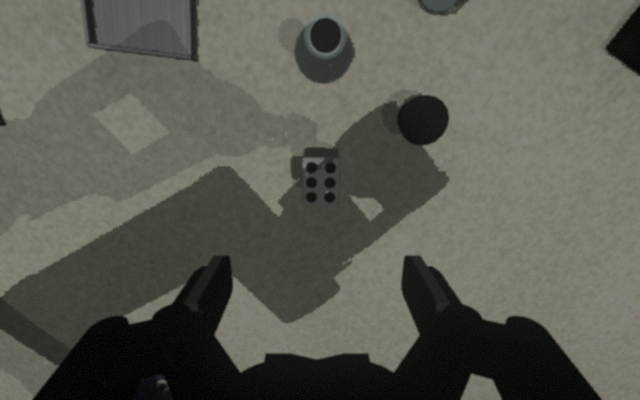

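The wrist view shows the block at (320,180) centred between the fingers, with the flask (325,50) and stopper (423,120) clear of them. Measured: block (0.3817,−0.2874), aligned to the axes.

Call:
apply_moves:
  motion:
    - [0,0.001,0.002,0.04,0]
    - [0,0,0,0.04,0]
    - [0,0,0,0.04,0]
    - [0,0,0,0.03,0]
    - [0,0,0,0.022,0]

```text
clock: 1.82
tool_pos: [0.3835, -0.2927, 0.0177]
orientation: [-3.141, 0.0, 0.001]
wrist_force: [-0.3, -0.6, 0.5]
finger_gap: 0.0852
finger_force: 0.0
```

Call:
apply_moves:
  motion:
    - [140,0,0,0,0]
    - [200,0,0,0,0]
    - [255,0,0,0,0]
    - [255,0,0,0,0]
    - [255,0,0,0,0]

```text
clock: 2.23
tool_pos: [0.3844, -0.2922, 0.0213]
orientation: [3.139, -0.0, 0.003]
wrist_force: [-1.0, 0.4, 4.5]
finger_gap: 0.0355
finger_force: 41.5
```

Call:
apply_moves:
  motion:
    - [255,0,0,0,0]
    - [255,0,0,0,0]
    - [255,0,0,-0.01,0]
    - [255,0,0,-0.02,0]
    - [255,0,0,0,0]

```text
clock: 2.65
tool_pos: [0.3851, -0.2929, 0.0524]
orientation: [3.137, 0.0, 0.006]
wrist_force: [0.1, -0.6, -1.3]
finger_gap: 0.0356
finger_force: 40.8
```

Call:
apply_moves:
  motion:
    - [255,0.0087,-0.04,0,0]
    - [255,0.0087,-0.04,0,0]
    - [255,0.0087,-0.04,0,0]
    - [255,0.0087,-0.04,0,0]
    - [255,0.0087,-0.04,0,0]

```text
clock: 3.07
tool_pos: [0.4277, -0.09, 0.0496]
orientation: [3.141, -0.002, 0.002]
wrist_force: [-0.4, -0.8, -2.1]
finger_gap: 0.0354
finger_force: 40.9
```

Call:
apply_moves:
  motion:
    - [255,0.0087,-0.04,0,0]
    - [255,0.0087,-0.04,0,0]
    - [255,0.0087,-0.04,0,0]
    - [255,0.0087,-0.04,0,0]
    - [255,0.0087,-0.04,0,0]

```text
clock: 3.48
tool_pos: [0.4712, 0.1108, 0.0496]
orientation: [3.141, 0.001, 0.002]
wrist_force: [0.8, -1.5, -2.8]
finger_gap: 0.0353
finger_force: 40.9
```

Call:
apply_moves:
  motion:
    - [255,0,0,0,0]
    - [255,0,0,0,0]
    - [255,0,0,0,0]
    - [255,0,0,0.01,0]
    - [255,0,0,0,0]

```text
clock: 3.9
tool_pos: [0.4701, 0.1071, 0.0381]
orientation: [3.142, -0.004, -0.004]
wrist_force: [-0.9, 0.2, -2.4]
finger_gap: 0.0349
finger_force: 41.1
```

Run:
```python
from h import *
st=arm.observe();print(st["tool_pos"],yaw(st),st["wrist_force"])
st=arm.observe();p,d=imaging.snapshot("wrist");cv2.imwrite("pics/w2.png",p[:,:,::-1])
```

```text
[0.4701 0.1071 0.0381] [ -0.1631 -90.1631] [-0.8955  0.1679 -2.417 ]
```

View pics/w2.png

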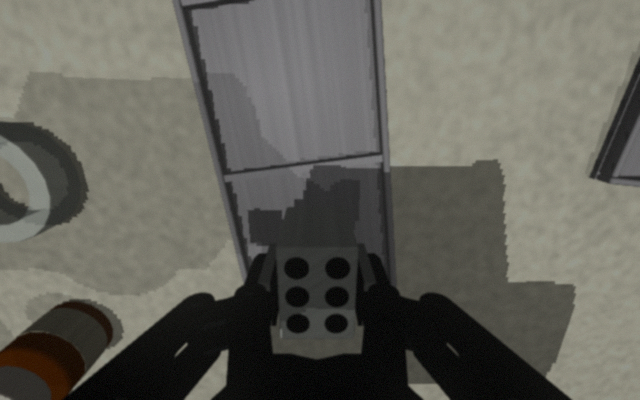

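The block is held square over the near bay, at (318,290) between the bay walls. I'll lower it with force checks.

Call:
apply_moves:
  motion:
    - [255,0,0,0.006,0]
    - [255,0,0,0.005,0]
    - [255,0,0,0.003,0]
    - [255,0,0,0.001,0]
    - [255,0,0,0,0]

```text
clock: 4.37
tool_pos: [0.4706, 0.1078, 0.0253]
orientation: [3.141, -0.001, -0.0]
wrist_force: [-2.8, -1.9, 11.2]
finger_gap: 0.0351
finger_force: 42.8
```

Call:
apply_moves:
  motion:
    - [255,0,0,0.001,0]
    - [255,0,0,0,0]
    - [255,0,0,0,0]
    - [255,0,0,0,0]

```text
clock: 4.7
tool_pos: [0.4706, 0.1078, 0.0253]
orientation: [3.141, -0.001, 0.001]
wrist_force: [-3.9, -3.6, 20.3]
finger_gap: 0.0354
finger_force: 44.0
```

Call:
apply_moves:
  motion:
    - [230,0,0,-0.001,0]
    - [150,0,0,0,0]
    - [60,0,0,0,0]
    - [0,0,0,0,0]
    - [0,0,0,0,0]

```text
clock: 5.12
tool_pos: [0.471, 0.1085, 0.0241]
orientation: [-3.142, 0.001, -0.0]
wrist_force: [-0.0, 0.0, -0.6]
finger_gap: 0.0703
finger_force: 0.0
```

Call:
apply_moves:
  motion:
    - [0,0,0,-0.03,0]
    - [0,0,0,-0.04,0]
    - [0,0,0,-0.04,0]
    - [0,-0.005,-0.04,0,0]
    - [0,-0.005,-0.04,0,0]

```text
clock: 5.53
tool_pos: [0.4638, 0.1882, 0.1369]
orientation: [-3.14, 0.009, -0.011]
wrist_force: [0.6, -0.2, -0.4]
finger_gap: 0.0856
finger_force: 0.0
```

Call:
apply_moves:
  motion:
    - [0,-0.005,-0.04,0,0]
    - [0,-0.005,-0.04,0,0]
    - [0,-0.005,-0.04,0,0]
    - [0,0,0,0,0]
    - [0,0,0,0,0]

```text
clock: 5.95
tool_pos: [0.4451, 0.3106, 0.1338]
orientation: [3.141, 0.007, -0.0]
wrist_force: [0.7, -0.3, -0.1]
finger_gap: 0.0852
finger_force: 0.0
```

```bash
cat >> h.py <<'E'
def look(fn,targets):
    st=arm.observe();p,d=imaging.snapshot("wrist");C=cam("wrist",st);W=cloud(C,d)
    cv2.imwrite("pics/"+fn,p[:,:,::-1]);print(st["tool_pos"],yaw(st))
    for c,r,zlo,zhi in targets:
        m=(d>0)&(np.hypot(W[...,0]-c[0],W[...,1]-c[1])<r)&(W[...,2]>zlo)&(W[...,2]<zhi);t=W[m]
        if len(t)>9: print(c,len(t),"c",(t.min(0)+t.max(0))[:2]/2,"ext",np.ptp(t,axis=0),"z",np.median(t[:,2]),"rect",cv2.minAreaRect((t[:,:2]*1000).astype(np.float32)))
E
python3 - <<'E'
from h import *
look("w3.png",[((.428,.408),.03,.092,.11),((.39,.283),.03,.06,.075)])
E
```

```text
[0.4451 0.3106 0.1338] [  0.2605 -89.7395]
(0.428, 0.408) 1620 c [0.4275 0.4089] ext [0.0295 0.0293 0.0103] z 0.1001879682029027 rect ((427.4714660644531, 408.85943603515625), (29.267860412597656, 29.460519790649414), 89.67729949951172)
(0.39, 0.283) 1552 c [0.3895 0.284 ] ext [0.0375 0.037  0.0087] z 0.06636054343578493 rect ((389.5882568359375, 284.1512145996094), (37.295921325683594, 36.94575119018555), 2.4815914630889893)
```

Call:
apply_moves:
  motion:
    - [0,-0.006,-0.033,0,0]
    - [0,-0.006,-0.033,0,0]
    - [0,-0.005,-0.032,0,0]
    - [0,0,0,0.02,0]
    - [0,0,0,0.02,0]

```text
clock: 6.42
tool_pos: [0.4303, 0.4072, 0.0948]
orientation: [-3.14, -0.0, -0.005]
wrist_force: [-0.8, -1.0, 0.5]
finger_gap: 0.0856
finger_force: 0.0
```

Call:
apply_moves:
  motion:
    - [0,0,0,0.02,0]
    - [0,0,0,0.02,0]
    - [0,0,0,0.016,0]
    - [0,0,0,0,0]
    - [0,0,0,0,0]

```text
clock: 6.83
tool_pos: [0.429, 0.4046, 0.0374]
orientation: [3.14, -0.004, -0.004]
wrist_force: [-0.1, -0.9, 0.2]
finger_gap: 0.0853
finger_force: 0.0
```

Call:
apply_moves:
  motion:
    - [120,0,0,0,0]
    - [200,0,0,0,0]
    - [255,0,0,0,0]
    - [255,0,0,0,0]
    - [255,0,0,0,0]

```text
clock: 7.25
tool_pos: [0.4297, 0.4071, 0.0396]
orientation: [-3.14, -0.0, -0.003]
wrist_force: [-0.1, 0.0, 5.0]
finger_gap: 0.0392
finger_force: 39.7
```

Call:
apply_moves:
  motion:
    - [255,0,0,0,0]
    - [255,0,0,0,0]
    - [255,0,0,0,0]
    - [255,0,0,0,0]

```text
clock: 7.58
tool_pos: [0.4297, 0.4071, 0.0396]
orientation: [-3.14, -0.0, -0.003]
wrist_force: [0.1, 0.6, 6.0]
finger_gap: 0.0389
finger_force: 39.7
```

Call:
apply_moves:
  motion:
    - [255,0,0,-0.01,0]
    - [255,0,0,-0.02,0]
    - [255,0,0,-0.03,0]
    - [255,0.0164,0.0358,0,0]
    - [255,0.0164,0.0358,0,0]

```text
clock: 8.0
tool_pos: [0.4623, 0.3366, 0.1007]
orientation: [-3.139, -0.008, -0.007]
wrist_force: [0.1, 0.5, -2.1]
finger_gap: 0.0393
finger_force: 40.4
```

Call:
apply_moves:
  motion:
    - [255,0.0164,0.0358,0,0]
    - [255,0.0164,0.0358,0,0]
    - [255,0.0164,0.0358,0,0]
    - [255,0.0164,0.0358,0,0]
    - [255,0.0164,0.0358,0,0]

```text
clock: 8.42
tool_pos: [0.5437, 0.1542, 0.0986]
orientation: [3.142, 0.0, -0.001]
wrist_force: [-0.4, -0.1, -2.2]
finger_gap: 0.0394
finger_force: 40.4
```

Call:
apply_moves:
  motion:
    - [255,0.0164,0.0358,0,0]
    - [255,0,0,0,0]
    - [255,0,0,0,0]
    - [255,0,0,0,0]

```text
clock: 8.75
tool_pos: [0.5592, 0.1201, 0.0983]
orientation: [-3.141, 0.002, 0.003]
wrist_force: [0.2, 0.3, -1.5]
finger_gap: 0.0394
finger_force: 40.5
```

Run:
```python
from h import *
look("w4.png",[])
```

```text
[0.5592 0.1201 0.0983] [ -0.0683 -90.0683]
```

View pics/w4.png

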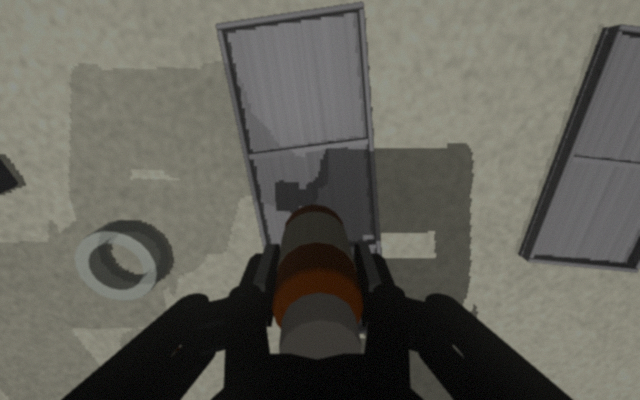

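The bottle is held upright over the middle bay, with its foot at about (313,210) inside the bay walls.

Call:
apply_moves:
  motion:
    - [255,0,0,0.025,0]
    - [255,0,0,0.018,0]
    - [255,0,0,0.008,0]
    - [255,0,0,0.002,0]
    - [255,0,0,0.001,0]

```text
clock: 9.22
tool_pos: [0.5593, 0.1213, 0.044]
orientation: [-3.142, -0.003, 0.002]
wrist_force: [0.0, 0.4, -0.7]
finger_gap: 0.0395
finger_force: 40.5
```

Call:
apply_moves:
  motion:
    - [255,0,0,0.001,0]
    - [255,0,0,0,0]
    - [255,0,0,0,0]

```text
clock: 9.47
tool_pos: [0.5606, 0.1203, 0.0441]
orientation: [-3.142, -0.0, -0.003]
wrist_force: [-0.5, -0.1, -0.0]
finger_gap: 0.0389
finger_force: 40.5
```

Call:
apply_moves:
  motion:
    - [255,0,0,0.001,0]
    - [255,0,0,0,0]
    - [255,0,0,0,0]

```text
clock: 9.72
tool_pos: [0.5609, 0.1203, 0.0436]
orientation: [-3.141, 0.001, -0.003]
wrist_force: [-0.9, 0.0, 6.4]
finger_gap: 0.0393
finger_force: 40.8
```

Call:
apply_moves:
  motion:
    - [230,0,0,0,0]
    - [150,0,0,0,0]
    - [60,0,0,0,0]
    - [0,0,0,0,0]
    - [0,0,0,0,0]

```text
clock: 10.13
tool_pos: [0.56, 0.1201, 0.0423]
orientation: [3.142, -0.0, -0.0]
wrist_force: [1.2, 0.4, 0.2]
finger_gap: 0.0739
finger_force: 0.0
```

Call:
apply_moves:
  motion:
    - [0,0,0,-0.02,0]
    - [0,0,0,-0.04,0]
    - [0,0,0,-0.04,0]
    - [0,-0.0058,0.041,0,0]
    - [0,-0.0058,0.041,0,0]

```text
clock: 10.55
tool_pos: [0.5507, 0.0389, 0.1452]
orientation: [3.141, 0.008, 0.012]
wrist_force: [-0.2, -1.6, -0.9]
finger_gap: 0.0855
finger_force: 0.0
```

Call:
apply_moves:
  motion:
    - [0,-0.0058,0.041,0,0]
    - [0,-0.0058,0.041,0,0]
    - [0,-0.0058,0.041,0,0]
    - [0,-0.0058,0.041,0,0]
    - [0,-0.0058,0.041,0,0]

```text
clock: 10.97
tool_pos: [0.5186, -0.1687, 0.1422]
orientation: [-3.141, 0.0, 0.0]
wrist_force: [1.1, -0.3, 0.5]
finger_gap: 0.0853
finger_force: 0.0
```

Call:
apply_moves:
  motion:
    - [0,-0.0058,0.041,0,0]
    - [0,-0.0058,0.041,0,0]
    - [0,-0.0058,0.041,0,0]
    - [0,0,0,0,0]
    - [0,0,0,0,0]

```text
clock: 11.38
tool_pos: [0.5014, -0.2926, 0.142]
orientation: [3.141, -0.008, 0.001]
wrist_force: [-0.2, 0.5, 0.0]
finger_gap: 0.0852
finger_force: 0.0
```

Run:
```python
from h import *
look("w5.png",[((.501,-.2894),.03,.095,.11),((.556,-.388),.035,.054,.066)])
```

```text
[ 0.5014 -0.2926  0.142 ] [ -0.2815 -90.2815]
(0.501, -0.2894) 1402 c [ 0.501  -0.2893] ext [0.0291 0.0289 0.0062] z 0.10277053842276138 rect ((501.1117858886719, -289.34796142578125), (28.892061233520508, 28.88087272644043), 83.22552490234375)
(0.556, -0.388) 1004 c [ 0.5569 -0.3958] ext [0.046  0.0436 0.0085] z 0.059725080601452374 rect ((555.6151733398438, -395.8106689453125), (43.48976516723633, 43.71672439575195), 9.717220306396484)
```

View pics/w5.png

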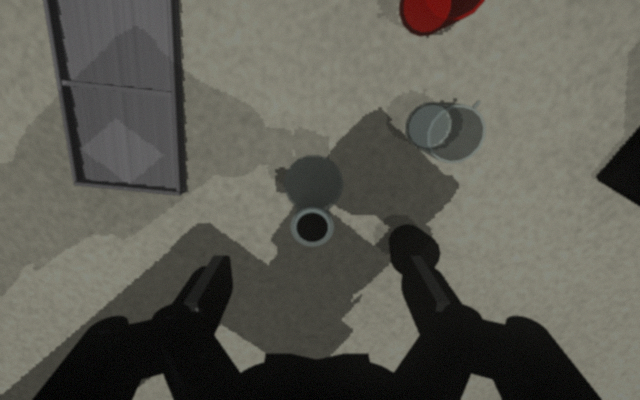

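The wrist view shows the flask mouth at (312,227) between the fingers. The clear beaker is at (455,132), centre about (0.556,−0.395), and the red one is behind it.

Call:
apply_moves:
  motion:
    - [0,0,-0.002,0.03,0]
    - [0,0,0,0.03,0]
    - [0,0,0,0.015,0]
    - [0,0,0,0.008,0]
    - [0,0,0,0,0]

```text
clock: 11.85
tool_pos: [0.501, -0.2851, 0.0574]
orientation: [-3.138, -0.003, 0.006]
wrist_force: [0.0, 0.5, -0.2]
finger_gap: 0.0853
finger_force: 0.0
```

Call:
apply_moves:
  motion:
    - [120,0,0,0,0]
    - [190,0,0,0,0]
    - [255,0,0,0,0]
    - [255,0,0,0,0]
    - [255,0,0,0,0]

```text
clock: 12.27
tool_pos: [0.5025, -0.2882, 0.0603]
orientation: [3.14, -0.0, 0.002]
wrist_force: [-0.5, -1.0, 0.4]
finger_gap: 0.0255
finger_force: 0.2
```

Call:
apply_moves:
  motion:
    - [255,0,0,0,0]
    - [255,0,0,0,0]
    - [255,0,0,0,0]
    - [255,0,0,0,0]

```text
clock: 12.6
tool_pos: [0.5024, -0.2882, 0.0601]
orientation: [3.141, -0.001, 0.002]
wrist_force: [0.1, 0.1, 5.6]
finger_gap: 0.0236
finger_force: 40.0
```

Call:
apply_moves:
  motion:
    - [255,0,0,-0.01,0]
    - [255,0,0,-0.02,0]
    - [255,0,0,-0.02,0]
    - [255,0.0133,-0.0382,0,0]
    - [255,0.0133,-0.0382,0,0]

```text
clock: 13.02
tool_pos: [0.5296, -0.2135, 0.1111]
orientation: [3.139, -0.008, 0.006]
wrist_force: [-0.2, 1.3, 0.1]
finger_gap: 0.0233
finger_force: 39.6
```

Call:
apply_moves:
  motion:
    - [255,0.0133,-0.0382,0,0]
    - [255,0.0133,-0.0382,0,0]
    - [255,0.0133,-0.0382,0,0]
    - [255,0.0133,-0.0382,0,0]
    - [255,0.0133,-0.0382,0,0]

```text
clock: 13.43
tool_pos: [0.5951, -0.0185, 0.1095]
orientation: [-3.142, 0.0, 0.001]
wrist_force: [1.4, -0.2, -1.6]
finger_gap: 0.0236
finger_force: 39.6
```

Call:
apply_moves:
  motion:
    - [255,0.0133,-0.0382,0,0]
    - [255,0.0133,-0.0382,0,0]
    - [255,0.0133,-0.0382,0,0]
    - [255,0.0133,-0.0382,0,0]
    - [255,0,0,0,0]

```text
clock: 13.85
tool_pos: [0.6503, 0.1399, 0.1098]
orientation: [-3.138, -0.009, -0.006]
wrist_force: [0.8, 0.0, 0.1]
finger_gap: 0.0236
finger_force: 39.6
```

Call:
apply_moves:
  motion:
    - [255,0,0,0,0]
    - [255,0,0,0,0]
    - [255,0,0,0,0]

```text
clock: 14.1
tool_pos: [0.6476, 0.1311, 0.1091]
orientation: [3.141, -0.002, -0.002]
wrist_force: [-0.6, 0.3, -0.5]
finger_gap: 0.0236
finger_force: 39.6
```

Run:
```python
from h import *
look("w6.png",[])
```

```text
[0.6476 0.1311 0.1091] [ -0.077  -90.0769]
```

View pics/w6.png

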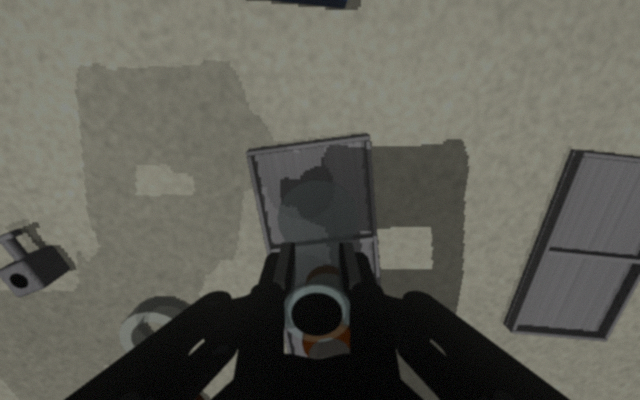

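The flask is over the far bay: mouth at (318,313), base near (310,205), with the bottle behind it at (325,345).

Call:
apply_moves:
  motion:
    - [255,0,0,0.02,0]
    - [255,0,0,0.016,0]
    - [255,0,0,0.006,0]
    - [255,0,0,0.002,0]
    - [255,0,0,0,0]

```text
clock: 14.57
tool_pos: [0.6482, 0.1313, 0.0652]
orientation: [3.142, -0.003, -0.001]
wrist_force: [0.5, -0.1, -0.4]
finger_gap: 0.0238
finger_force: 39.8
```

Call:
apply_moves:
  motion:
    - [255,0,0,0.001,0]
    - [255,0,0,0,0]
    - [255,0,0,0,0]

```text
clock: 14.82
tool_pos: [0.6489, 0.1323, 0.0651]
orientation: [-3.142, 0.001, -0.002]
wrist_force: [-0.8, -0.4, -0.6]
finger_gap: 0.0238
finger_force: 39.8
```

Call:
apply_moves:
  motion:
    - [255,0,0,0.001,0]
    - [255,0,0,0,0]
    - [255,0,0,0,0]

```text
clock: 15.07
tool_pos: [0.649, 0.1324, 0.0642]
orientation: [3.142, 0.0, 0.003]
wrist_force: [-0.7, 0.2, 2.8]
finger_gap: 0.0234
finger_force: 39.8
```

Call:
apply_moves:
  motion:
    - [230,0,0,0,0]
    - [170,0,0,0,0]
    - [60,0,0,0,0]
    - [0,0,0,0,0]
    - [0,0,0,0,0]

```text
clock: 15.48
tool_pos: [0.648, 0.1324, 0.0629]
orientation: [3.142, -0.0, -0.001]
wrist_force: [-0.0, -0.6, 0.2]
finger_gap: 0.0641
finger_force: 0.0
```

Call:
apply_moves:
  motion:
    - [0,0,0,-0.02,0]
    - [0,0,0,-0.03,0]
    - [0,0,0,-0.03,0]
    - [0,-0.0066,0.0376,0,0]
    - [0,-0.0066,0.0376,0,0]

```text
clock: 15.9
tool_pos: [0.637, 0.0583, 0.1459]
orientation: [3.141, 0.007, 0.01]
wrist_force: [-0.1, -1.3, 0.8]
finger_gap: 0.0854
finger_force: 0.0
```

Call:
apply_moves:
  motion:
    - [0,-0.0066,0.0376,0,0]
    - [0,-0.0066,0.0376,0,0]
    - [0,-0.0066,0.0376,0,0]
    - [0,-0.0066,0.0376,0,0]
    - [0,-0.0066,0.0376,0,0]

```text
clock: 16.32
tool_pos: [0.6014, -0.1324, 0.1432]
orientation: [-3.141, 0.0, 0.0]
wrist_force: [-0.3, -0.0, 0.3]
finger_gap: 0.0852
finger_force: 0.0
```

Call:
apply_moves:
  motion:
    - [0,-0.0066,0.0376,0,0]
    - [0,-0.0066,0.0376,0,0]
    - [0,-0.0066,0.0376,0,0]
    - [0,-0.0066,0.0376,0,0]
    - [0,-0.0066,0.0376,0,0]

```text
clock: 16.73
tool_pos: [0.5683, -0.3205, 0.1431]
orientation: [-3.141, 0.001, 0.001]
wrist_force: [0.3, 0.6, -0.1]
finger_gap: 0.0853
finger_force: 0.0
```

Call:
apply_moves:
  motion:
    - [0,-0.0066,0.0376,0,0]
    - [0,-0.0066,0.0376,0,0]
    - [0,0,0,0,0]
    - [0,0,0,0,0]
    - [0,0,0,0,0]

```text
clock: 17.15
tool_pos: [0.5553, -0.3935, 0.1427]
orientation: [-3.14, 0.002, 0.001]
wrist_force: [0.0, -0.4, 0.6]
finger_gap: 0.0853
finger_force: 0.0
```

Run:
```python
from h import *
look("w7.png",[((.556,-.395),.03,.055,.066)])
```

```text
[ 0.5553 -0.3935  0.1427] [ -0.0601 -90.0602]
(0.556, -0.395) 679 c [ 0.5569 -0.3963] ext [0.0461 0.0434 0.0072] z 0.05998699368103841 rect ((555.8624877929688, -396.0964050292969), (43.67022705078125, 43.385032653808594), 9.141081809997559)
```

View pics/w7.png

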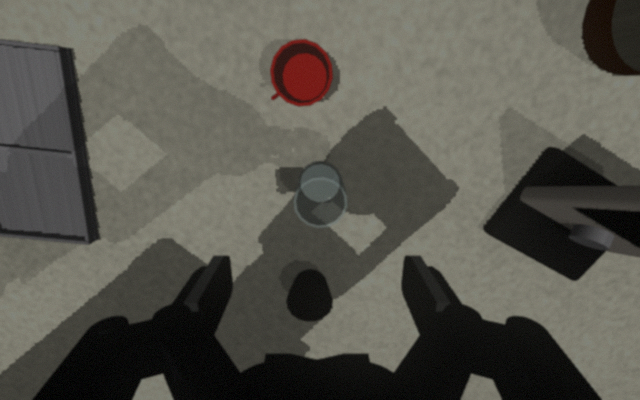

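The clear beaker's rim is at (321,202), centred between the fingers; the red one is well ahead at (302,72) and the stopper is behind at (310,293).

Call:
apply_moves:
  motion:
    - [0,0,0.002,0.04,0]
    - [0,0,0,0.03,0]
    - [0,0,0,0.03,0]
    - [0,0,0,0.014,0]
    - [0,0,0,0.007,0]
  grip_force: 30

```text
clock: 17.62
tool_pos: [0.555, -0.3929, 0.0195]
orientation: [-3.137, -0.003, 0.006]
wrist_force: [-0.5, 0.1, 0.5]
finger_gap: 0.0853
finger_force: 0.0
```

Call:
apply_moves:
  motion:
    - [0,0,0,0,0]
    - [120,0,0,0,0]
    - [190,0,0,0,0]
    - [255,0,0,0,0]
    - [255,0,0,0,0]

```text
clock: 18.03
tool_pos: [0.5569, -0.397, 0.0245]
orientation: [3.139, -0.0, 0.004]
wrist_force: [0.5, -0.4, 0.9]
finger_gap: 0.0434
finger_force: 30.6
```

Call:
apply_moves:
  motion:
    - [255,0,0,0,0]
    - [255,0,0,0,0]
    - [255,0,0,0,0]
    - [255,0,0,0,0]

```text
clock: 18.37
tool_pos: [0.5569, -0.3971, 0.0245]
orientation: [3.139, -0.001, 0.004]
wrist_force: [0.1, 0.6, 6.9]
finger_gap: 0.0438
finger_force: 31.0
```

Call:
apply_moves:
  motion:
    - [255,0,0,-0.01,0]
    - [255,0,0,-0.02,0]
    - [255,0,0,-0.02,0]
    - [255,0.0114,-0.0386,0,0]
    - [255,0.0114,-0.0386,0,0]

```text
clock: 18.78
tool_pos: [0.5795, -0.3217, 0.0749]
orientation: [3.138, -0.008, 0.007]
wrist_force: [-0.7, 0.8, -0.8]
finger_gap: 0.0436
finger_force: 30.8
```

Call:
apply_moves:
  motion:
    - [255,0.0114,-0.0386,0,0]
    - [255,0.0114,-0.0386,0,0]
    - [255,0.0114,-0.0386,0,0]
    - [255,0.0114,-0.0386,0,0]
    - [255,0.0114,-0.0386,0,0]

```text
clock: 19.2
tool_pos: [0.6358, -0.1241, 0.0729]
orientation: [3.142, -0.001, 0.0]
wrist_force: [1.0, 0.3, -1.0]
finger_gap: 0.0438
finger_force: 30.8
```

Call:
apply_moves:
  motion:
    - [255,0,0,0,0]
    - [255,0,0,0,0]
    - [255,0,0,0,0]
    - [255,0,0,0,0]

```text
clock: 19.53
tool_pos: [0.6355, -0.1272, 0.0726]
orientation: [3.141, -0.002, 0.0]
wrist_force: [-0.2, -0.3, -0.8]
finger_gap: 0.0434
finger_force: 30.9
```

Run:
```python
from h import *
look("w8.png",[])
```

```text
[ 0.6355 -0.1272  0.0726] [ -0.0792 -90.0792]
```

View pics/w8.png

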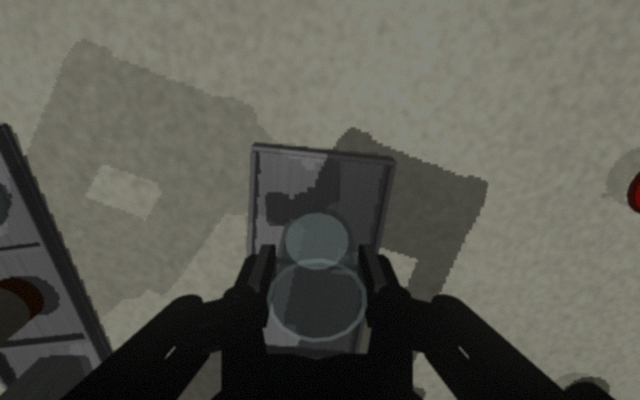

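The beaker (base at (317,241)) is centred over the far bay of the short tray.

Call:
apply_moves:
  motion:
    - [255,0,0,0.02,0]
    - [255,0,0,0.016,0]
    - [255,0,0,0.006,0]
    - [255,0,0,0.002,0]
    - [255,0,0,0,0]

```text
clock: 20.0
tool_pos: [0.635, -0.1272, 0.0286]
orientation: [-3.141, 0.003, 0.002]
wrist_force: [-0.2, 0.2, -0.5]
finger_gap: 0.0434
finger_force: 31.0
```

Call:
apply_moves:
  motion:
    - [255,0,0,0.001,0]
    - [255,0,0,0,0]
    - [255,0,0,0,0]

```text
clock: 20.25
tool_pos: [0.6357, -0.1273, 0.0284]
orientation: [3.141, -0.002, 0.0]
wrist_force: [-2.3, -0.8, 5.6]
finger_gap: 0.0434
finger_force: 31.5
```

Call:
apply_moves:
  motion:
    - [255,0,0,0.001,0]
    - [255,0,0,0,0]
    - [255,0,0,0,0]

```text
clock: 20.5
tool_pos: [0.6357, -0.1272, 0.0283]
orientation: [3.14, -0.001, 0.001]
wrist_force: [-4.2, -0.9, 10.3]
finger_gap: 0.0434
finger_force: 31.8
```

Call:
apply_moves:
  motion:
    - [230,0,0,0,0]
    - [150,0,0,0,0]
    - [60,0,0,0,0]
    - [0,0,0,0,0]
    - [0,0,0,0,0]

```text
clock: 20.92
tool_pos: [0.6359, -0.1261, 0.0262]
orientation: [-3.142, 0.001, -0.001]
wrist_force: [-0.8, -0.4, -0.5]
finger_gap: 0.0779
finger_force: 0.0
```

Call:
apply_moves:
  motion:
    - [0,0,0,-0.03,0]
    - [0,0,0,-0.04,0]
    - [0,0,0,-0.04,0]
    - [0,-0.0205,-0.0343,-0.005,0]
    - [0,-0.0205,-0.0343,-0.005,0]

```text
clock: 21.33
tool_pos: [0.5978, -0.059, 0.1492]
orientation: [3.139, -0.006, 0.013]
wrist_force: [-0.9, 0.8, -0.9]
finger_gap: 0.0853
finger_force: 0.0
```

Call:
apply_moves:
  motion:
    - [0,-0.0205,-0.0343,0,0]
    - [0,-0.0205,-0.0343,0,0]
    - [0,-0.0205,-0.0343,0,0]
    - [0,-0.0205,-0.0343,0,0]
    - [0,-0.0205,-0.0343,0,0]

```text
clock: 21.75
tool_pos: [0.4912, 0.1157, 0.1462]
orientation: [-3.141, 0.001, -0.0]
wrist_force: [1.1, -0.1, 0.1]
finger_gap: 0.0857
finger_force: 0.0
```

Call:
apply_moves:
  motion:
    - [0,-0.0205,-0.0343,0,0]
    - [0,-0.0205,-0.0343,0,0]
    - [0,-0.0205,-0.0343,0,0]
    - [0,-0.0205,-0.0343,0,0]
    - [0,-0.0205,-0.0343,0,0]

```text
clock: 22.17
tool_pos: [0.3887, 0.2873, 0.1462]
orientation: [-3.141, 0.001, -0.0]
wrist_force: [0.9, -0.2, 0.2]
finger_gap: 0.0855
finger_force: 0.0
```

Call:
apply_moves:
  motion:
    - [0,0,0,0,0]
    - [0,0,0,0,0]
    - [0,0,0,0,0]

```text
clock: 22.42
tool_pos: [0.3901, 0.2859, 0.1462]
orientation: [3.141, 0.001, 0.001]
wrist_force: [0.4, -0.1, -0.3]
finger_gap: 0.0851
finger_force: 0.0
```

Run:
```python
from h import *
look("w9.png",[((.3895,.284),.03,.06,.075)])
```

```text
[0.3901 0.2859 0.1462] [  0.0511 -89.9489]
(0.3895, 0.284) 1678 c [0.3894 0.2839] ext [0.0372 0.0369 0.0081] z 0.06630208839739728 rect ((389.3987731933594, 283.8962097167969), (36.83710861206055, 37.16908264160156), 88.96060943603516)
```

Call:
apply_moves:
  motion:
    - [0,0,0.002,0.04,0]
    - [0,0,0,0.035,0]
    - [0,0,0,0.03,0]
    - [0,0,0,0.02,0]
    - [0,0,0,0.009,0]
  grip_force: 40

```text
clock: 22.88
tool_pos: [0.3899, 0.2817, 0.0097]
orientation: [3.14, -0.006, -0.006]
wrist_force: [-0.7, 0.4, 1.3]
finger_gap: 0.0854
finger_force: 0.0
```

Call:
apply_moves:
  motion:
    - [0,0,0,0,0]
    - [100,0,0,0,0]
    - [180,0,0,0,0]
    - [255,0,0,0,0]
    - [255,0,0,0,0]

```text
clock: 23.3
tool_pos: [0.3909, 0.2841, 0.014]
orientation: [-3.14, 0.0, -0.005]
wrist_force: [0.6, -1.1, 2.0]
finger_gap: 0.047
finger_force: 41.0
```

Call:
apply_moves:
  motion:
    - [255,0,0,0,0]
    - [255,0,0,0,0]
    - [255,0,0,0,0]
    - [255,0,0,0,0]

```text
clock: 23.63
tool_pos: [0.3909, 0.2841, 0.014]
orientation: [-3.14, -0.0, -0.005]
wrist_force: [0.2, -1.2, 6.7]
finger_gap: 0.0467
finger_force: 41.3
```

Call:
apply_moves:
  motion:
    - [255,0,0,-0.01,0]
    - [255,0,0,-0.025,0]
    - [255,0,0,-0.035,0]
    - [255,0,0,-0.02,0]
    - [255,0.0142,0.0365,0,0]

```text
clock: 24.05
tool_pos: [0.4048, 0.2523, 0.1071]
orientation: [-3.137, -0.012, -0.014]
wrist_force: [0.8, -0.3, -0.2]
finger_gap: 0.0472
finger_force: 41.6
```

Call:
apply_moves:
  motion:
    - [255,0.0142,0.0365,0,0]
    - [255,0.0142,0.0365,0,0]
    - [255,0.0142,0.0365,0,0]
    - [255,0.0142,0.0365,0,0]
    - [255,0.0142,0.0365,0,0]

```text
clock: 24.47
tool_pos: [0.4752, 0.0632, 0.1034]
orientation: [-3.142, -0.0, -0.001]
wrist_force: [1.1, -0.8, -0.9]
finger_gap: 0.0464
finger_force: 41.6
```

Call:
apply_moves:
  motion:
    - [255,0.0142,0.0365,0,0]
    - [255,0.0142,0.0365,0,0]
    - [255,0.0142,0.0365,0,0]
    - [255,0.0142,0.0365,0,0]
    - [255,0.0142,0.0365,0,0]

```text
clock: 24.88
tool_pos: [0.546, -0.1194, 0.1034]
orientation: [-3.142, 0.001, -0.001]
wrist_force: [-0.0, 0.1, -0.8]
finger_gap: 0.0465
finger_force: 41.6
```

Call:
apply_moves:
  motion:
    - [255,0,0,0,0]
    - [255,0,0,0.02,0]
    - [255,0,0,0.02,0]
    - [255,0,0,0,0]
    - [255,0,0,0,0]

```text
clock: 25.3
tool_pos: [0.5449, -0.117, 0.0622]
orientation: [-3.141, -0.0, 0.004]
wrist_force: [0.6, 0.1, -1.6]
finger_gap: 0.0467
finger_force: 41.7
```

Run:
```python
from h import *
look("w10.png",[])
```

```text
[ 0.5449 -0.117   0.0622] [  0.0017 -89.9984]
```

View pics/w10.png

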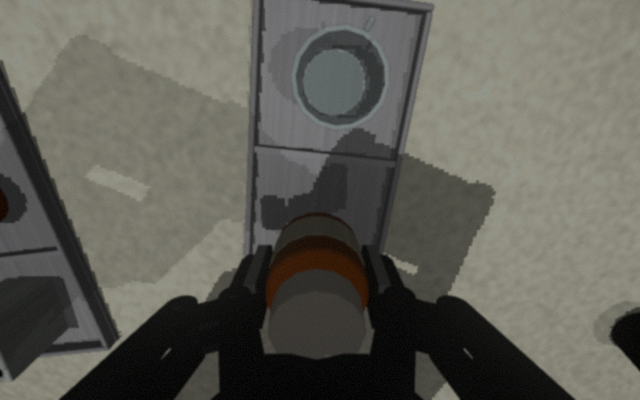

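The beaker stands in the far bay at (335,77), and the short bottle is over the near bay at (318,280).

Call:
apply_moves:
  motion:
    - [255,0,0,0.02,0]
    - [255,0,0,0.016,0]
    - [255,0,0,0.006,0]
    - [255,0,0,0.002,0]
    - [255,0,0,0,0]

```text
clock: 25.77
tool_pos: [0.5463, -0.1176, 0.0189]
orientation: [3.141, 0.0, 0.001]
wrist_force: [-0.4, -0.9, -0.3]
finger_gap: 0.0465
finger_force: 41.7
```

Call:
apply_moves:
  motion:
    - [255,0,0,0.001,0]
    - [255,0,0,0,0]
    - [255,0,0,0,0]

```text
clock: 26.02
tool_pos: [0.5465, -0.1179, 0.0181]
orientation: [3.141, -0.0, 0.002]
wrist_force: [-0.7, 0.1, -1.2]
finger_gap: 0.0466
finger_force: 41.7
```

Call:
apply_moves:
  motion:
    - [255,0,0,0.001,0]
    - [255,0,0,0,0]
    - [255,0,0,0,0]

```text
clock: 26.27
tool_pos: [0.5464, -0.1179, 0.018]
orientation: [3.141, -0.0, 0.002]
wrist_force: [-1.7, 0.0, 7.8]
finger_gap: 0.0471
finger_force: 42.5
```

Contact. Release, lift, retreat toward −y and look at the result.

Call:
apply_moves:
  motion:
    - [230,0,0,0,0]
    - [150,0,0,0,0]
    - [60,0,0,0,0]
    - [0,0,0,0,0]
    - [0,0,0,0,0]

```text
clock: 26.68
tool_pos: [0.5461, -0.1178, 0.0165]
orientation: [3.141, -0.0, 0.001]
wrist_force: [-0.3, 0.4, -0.9]
finger_gap: 0.0803
finger_force: 0.0
```

Call:
apply_moves:
  motion:
    - [0,0,0,-0.03,0]
    - [0,0,0,-0.04,0]
    - [0,0,0,-0.04,0]
    - [0,0,0,-0.04,0]
    - [0,0,0,-0.04,0]

```text
clock: 27.1
tool_pos: [0.5454, -0.1175, 0.2079]
orientation: [-3.141, 0.0, 0.001]
wrist_force: [1.0, 0.0, -0.1]
finger_gap: 0.0852
finger_force: 0.0
```

Call:
apply_moves:
  motion:
    - [0,-0.02,0.036,0,0]
    - [0,-0.02,0.036,0,0]
    - [0,-0.02,0.036,0,0]
    - [0,-0.01,0.036,0,0]
    - [0,0,0.036,0,0]

```text
clock: 27.52
tool_pos: [0.4731, -0.2983, 0.2063]
orientation: [-3.14, 0.001, 0.004]
wrist_force: [1.4, 0.3, 0.0]
finger_gap: 0.0856
finger_force: 0.0
```

Call:
apply_moves:
  motion:
    - [0,-0.01,0.04,0,0]
    - [0,-0.01,0.04,0,0]
    - [0,-0.01,0.04,0,0]
    - [0,0,0,0,0]
    - [0,0,0,0,0]

```text
clock: 27.93
tool_pos: [0.4448, -0.42, 0.2057]
orientation: [-3.141, 0.007, 0.0]
wrist_force: [0.1, 0.7, -0.1]
finger_gap: 0.0854
finger_force: 0.0
```

Run:
```python
from h import *
p,d=imaging.snapshot("top");W=cloud(cam("top"),d);cv2.imwrite("pics/top2.png",p[:,:,::-1])
q,_=imaging.snapshot("scene");A=cv2.resize(q[110:310,120:520],(800,400));cv2.imwrite("pics/end.png",A[:,:,::-1])
for n,c,zl in [("tall",(.558,.12),.09),("short",(.546,-.117),.06),("flask",(.648,.131),.095),("block",(.469,.108),.045),("beaker",(.636,-.127),.055),("tape",(.506,.287),.018),("stop",(.44,-.3855),.03),("boss",(.58,.386),.02)]:
    m=(d>0)&(np.hypot(W[...,0]-c[0],W[...,1]-c[1])<.045)&(W[...,2]>zl);t=W[m]
    print(n,len(t),(t.min(0)+t.max(0))[:2]/2 if len(t) else "", np.percentile(t[:,2],95) if len(t) else "")
```

```text
tall 157 [0.5586 0.1211] 0.10687297996350838
short 225 [ 0.5455 -0.1179] 0.07335066305528097
flask 136 [0.6479 0.1307] 0.10940134769867399
block 356 [0.4681 0.1075] 0.0574128517570989
beaker 98 [ 0.636  -0.1279] 0.06698928533664311
tape 394 [0.5063 0.2877] 0.02670464128379376
stop 1230 [ 0.4504 -0.3748] 0.5543545703913917
boss 228 [0.5905 0.3889] 0.03461154384496153
```

View pics/end.png

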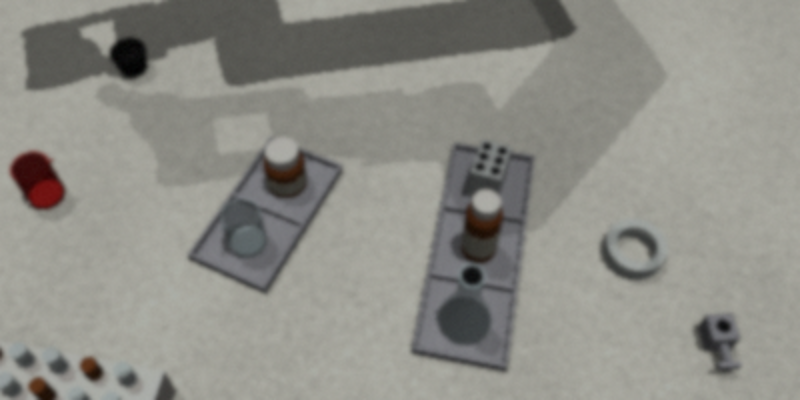

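The final view shows all five pieces upright in their bays: block (490,165), tall bottle (482,225), flask (465,310), short bottle (284,168) and beaker (244,230). The tape roll, stopper and boss head have not moved.

```bash
python3 -c "
from cell import arm
print(arm.hand_in())"
```

```text
the job is handed in; nothing more can be done
None
```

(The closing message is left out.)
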